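# Fit the slide press cover over its hidden pin and press

### The job

Lift the press cover straight up off the post of its storage stand by its bar handle, put it lengthwise over the slide press and slide it along until it drops onto the locating pin hidden beneath it and lies flat on the two slides. Then press it down until the sprung bed is fully down, and finish like that: still holding the handle and keeping the cover pressed. Leave the other things on the bench where they are.

Things in the scene. Friction and masses are not known exactly. Their poses are not given: they have to be found in the camera images.
- cover_mid (a point): Centre of the loose press cover (0.2 kg), 27 mm above its underside. Aluminium plate 58 mm (x) by 110 mm (y), 8 mm thick, with a block of 34 x 56 mm on it up to 22 mm above the underside, and a black bar handle on top. Axes: x across, y lengthwise, z up; a half turn makes no difference. At the start it hangs level on the stand, underside 60 mm above the worktop.
- handle (a point): Middle of the cover's upright black bar handle, 38 mm above the cover's underside: 16 mm wide (x), 50 mm long (y), from 22 to 54 mm above the underside. Grip it from above across x. Axes as the cover's.
- cover: The cover at the middle of its underside, which is the mouth of a round blind bore: 13 mm diameter, 18 mm deep, small chamfer. Axes as above.
- stand: The cover's storage stand, fixed: aluminium foot 80 x 80 x 10 mm, a steel post in the middle with a round collar (40 mm diameter, its top 60 mm up) that carries the cover. Origin at the centre of its underside, z up. It stands to the left or right of the robot, the press on the other side.
- post_tip (a point): Tip of the stand's post, 74 mm above the worktop. Above the collar the post is 10 mm thick and stands 14 mm into the cover's bore, so the cover goes straight up by more than 14 mm before it can move sideways.
- press: The slide press, fixed: aluminium base 100 mm (x) by 156 mm (y), on it a sprung bed with two coated glass slides, one on the +y and one on the -y side. Origin at the centre of its underside; z up. The slides' tops, on which the cover's underside comes to lie, are 46 mm above the worktop with the bed up. The cover's y lies along the base's y.
- pin_line (a point): Middle of the press, at the height of the locating pin's tip (55 mm above the worktop; a cover that has not found the pin stays that high). Axes of the press. The steel pin, 10 mm thick, tapering to 5 mm in its last 4 mm, stands at x = 0, anywhere from y = -10 to +10 mm; where is not reported. It leads in a bore up to about 3 mm off.
- bed (a joint): How far the sprung bed is pressed down, in m: 0 up, 0.006 fully down on its stop. With the cover lying on it about 3 N of push starts it moving and about 9 N brings it to the stop; it springs back when released.
- vial: Bystander, to be left alone: a small screw-cap glass vial, 28 mm across, 56 mm tall. Origin at the centre of its underside.
- beaker: Bystander, to be left alone: an empty 50 ml glass beaker, 43 mm across, 56 mm tall. Origin at the centre of its underside.
- tape: Bystander, to be left alone: a roll of amber tape lying flat, 94 mm across, 19 mm high. Origin at the centre of its underside.
- nozzle: Bystander, to be left alone: a turned steel nozzle standing on its flange, 23 mm across, 26 mm tall. Origin at the centre of its underside.
Mind the look-alikes: they are no part of the job. What is shaped like the cover but purple is not meant.

How it is judged:
On the way, in this order (a step that is already met when the one before it is completed fails the run):
1. the cover is lifted clear above the stand's post, in the fingers (height (world z) of cover above 0.078 m and contact force between cover and stand below 0.05 N and contact force between the fingers and cover above 1 N), for 0.1 s.
2. the cover has dropped onto the pin and lies flat on the slides (x of cover_mid in the frame of press between -0.005 and 0.005 m and y of cover_mid in the frame of press between -0.015 and 0.015 m and angle between the y axis of cover and the y axis of press, either way round below 0.2 rad and angle between cover_mid's own z axis and vertical below 0.08 rad and z of cover in the frame of press below 0.0495 m and contact force between cover and press above 0.5 N), for 0.1 s.
At the end, for the whole second after the job is handed in: The cover sits on the pin and flat on the slides (within 5 mm across and 15 mm along the press, turned less than 0.2 rad from it, tilted less than 0.08 rad), the bed is pressed down by more than 4 of its 6 mm with more than 5 N, the cover is at rest and the fingers still hold it (over 2 N) (x of cover_mid in the frame of press between -0.005 and 0.005 m and y of cover_mid in the frame of press between -0.015 and 0.015 m and angle between the y axis of cover and the y axis of press, either way round below 0.2 rad and angle between cover_mid's own z axis and vertical below 0.08 rad and z of cover in the frame of press below 0.0435 m and value of joint bed above 0.004 m and contact force between cover and press above 5 N and contact force between the fingers and cover above 2 N and linear speed of cover below 0.02 m/s); the arm keeps its last pose, push and grip.
It fails at once if the vial is moved more than 3 cm (distance of vial from where it was at the start of the episode above 0.03 m).
It fails at once if the beaker is moved more than 3 cm (distance of beaker from where it was at the start of the episode above 0.03 m).
It fails at once if the tape is moved more than 3 cm (distance of tape from where it was at the start of the episode above 0.03 m).
It fails at once if the nozzle is moved more than 3 cm (distance of nozzle from where it was at the start of the episode above 0.03 m).
It also fails if it takes over 48 s, if anything falls off the work surface, if the arm or the gripper's body presses on something with over 40 N, if the wrist force passes 120 N, or if a joint passes its speed limit or range.

### The arm

A 6-joint arm with a two-finger parallel gripper is mounted at the origin on a cart in front of the work surface, level with it; the furniture and walls round the work are solid. World frame = base frame: x ahead of the robot, y to its left, z up, the work surface at z = 0. Lengths are in m, angles in rad, forces in N, time in s.
With the tool pointing down it reaches from about 0.3 to 0.775 m from the base axis. Payload 14.6 kg.
Tool frame: the origin (TCP) lies at the very end of the fingers, on their centre line; the grasp point (between the pads) lies 19 mm behind it; z points along the fingers, y is the line along which they close (so a half turn about z gives the same grasp; the last joint's range is limited). The gripper opens to 94 mm and grips with 3 to 60 N. Pads are 16 mm wide; open, the fingers measure 119 mm over their backs; the gripper's body (75 mm by 177 mm) begins 78 mm behind the grasp point.
Start: joints at [-1.189, 0.3, 1.521, -0, 1.321, -0.067], TCP at [0.239, -0.496, 0.205] pointing down, gripper open.
Joint ranges: [-3.03, 3.03], [-0.79, 2.21], [0.23, 2.52], [-1.04, 4.18], [0, 3.07], [-2.55, 2.55]. Speed limits (rad/s): [2.22, 2.22, 2.57, 3.14, 3.14, 3.14].

### API

Orientations are given as a unit quaternion [w, x, y, z].
In Python, from rig import env, optics, job_done gives the robot as it stands.
- The arm moves only by the tool servo_tool, never from a script. Its argument "plan" is a list of rows, each an object of numbers: "x", "y", "z": the shift along the tool's x, y, z in mm; "ax", "ay", "az": the turn, a rotation vector about the tool's x, y, z in degrees; "hand": the gripper's target within -1 to 1 (shut at 1, half-way at 0, fully open at -1). In form: [{"x": .., "y": .., "z": .., "ax": .., "ay": .., "az": .., "hand": ..}, ...]. A call has 1 to 5 rows; each row is the pose to reach, as a shift and turn from the pose commanded when the call began, along the tool's axes at that moment; what a row does not reach only later rows make up. A row lasts 1/8 s, in which the tool goes at most 62.5 mm and 10.7 degrees, less where a joint would pass 70% of its speed; a pose out of reach is approached as far as the arm can. A call with a gripper value outside its range is refused whole. The fingers move at their own pace and stop on an object; the grip force is fixed at half the most. Time passes only in rows, so rows that repeat a pose let the fingers close. It gives the time, the measured TCP pose, the force, the opening and the grip force at its end, in the units of the state.
- env.read_state(): the state, without advancing time (a new reading comes with each control period).
- optics.camera(name): name is "side" or "top"; returns the picture (480x640x3 uint8, blue, green, red); there is no depth.
- optics.get_calibration(name): a dict with "K" (3x3 intrinsics, pixels), "T" (4x4, takes a point from camera to world coordinates). Camera axes: x right, y down, z forward; pixel columns grow to the right and rows downward; lengths in m; the calibration is good to about 2 mm. A picture is of the moment at which its call begins. get_calibration takes no time and is no camera call.
- job_done(): hands the job in; it is judged then, once.
Trained networks look in the newest picture that a camera, given by its name, has taken for a name from the list of things; names that differ only in an ending like _2 or _b are one class to them, and where a whole thing is asked for, a point or a joint stands for the part that bears it (a point fixed in the world has none). Each returns a list of dicts, best first, with "score" (0 to 1); they miss things now and then, are a little off and sometimes report something else, mostly with a low value. They report only what shows in the picture. A call takes as long as a camera call. They do not tell look-alikes from the thing itself.
- optics.regions_of(camera, name): "mask" (480x640 bool, what is visible of it) and "extent" ([centre column, centre row, width, height] in pixels, round what is visible of it).
- optics.spot_point(camera, name): "location" ([row, column] in pixels: a listed point, or the origin of a listed thing).
The state is a dict: "clock": time; "joint_pos": joint angles; "qvel": joint speeds; "effort": joint torques, N m; "eef_pos": TCP position; "tcp_rot": TCP orientation; "force": force on the tool from outside, world axes, zero at the start; "wrist_torque": the same for the moment, N m; "width": finger opening in m; "grip_force": force on a finger pad.
Only numpy, scipy, OpenCV 4.12 (cv2) and the standard library are available. Lean on these libraries where they do the work, as an engineer would, in place of code of your own. Each camera call takes 0.05 s, during which the arm holds its last target. There are 200 camera calls.

## Working session

There is one attempt and no reset: what is moved stays moved. The work goes in short steps, Python scripts to look and compute and a tool call to move; the robot and the scene stay as the last step left them, time stands still between calls to the robot, and variables do not carry over. Pictures are saved under pics/ and viewed, at most 10 in all, crops included, and the job is handed in when it is done.

Besides the shell and the picture viewer there is one more tool, called after "Request:" as name([rows], argument=value, ...), one row to a line, values as JSON. servo_tool: Moves the arm, as the interface text tells. Its arguments: {"type":"object","properties":{"plan":{"type":"array"}},"required":["plan"]}

```bash
mkdir -p pics; cat > h.py <<'E'
import numpy as np,cv2
from rig import env,optics,job_done
def ray(cam,rc):
    c=optics.get_calibration(cam);K=np.array(c["K"]);T=np.array(c["T"])
    d=T[:3,:3]@np.linalg.inv(K)@np.array([rc[1],rc[0],1.]);return T[:3,3],d
def at_z(cam,rc,z):
    o,d=ray(cam,rc);return o+d*(z-o[2])/d[2]
def proj(cam,p):
    c=optics.get_calibration(cam);K=np.array(c["K"]);T=np.linalg.inv(np.array(c["T"]))
    q=K@(T[:3,:3]@p+T[:3,3]);return q[:2]/q[2]
E
python3 - <<'E'
from h import *
np.set_printoptions(precision=4,suppress=True)
for c in ["top","side"]:
    im=optics.camera(c);cv2.imwrite(f"pics/{c}0.png",im)
    print(c,np.array(optics.get_calibration(c)["T"])[:3,3])
    for n,z in [("handle",.098),("cover",.06),("cover_mid",.087),("stand",0),("press",0),("pin_line",.055),("vial",0),("beaker",0),("tape",0),("nozzle",0)]:
        for r in optics.spot_point(c,n)[:3]:
            print(n,round(r["score"],2),np.array(r["location"]),at_z(c,r["location"],z)[:2])
print(env.read_state())
E
```

```text
top [ 0.4684 -0.0644  1.3177]
handle 0.96 [181.  453.6] [ 0.715  -0.4272]
handle 0.74 [263.7 360.5] [ 0.4936 -0.1643]
handle 0.71 [266.5 304.9] [ 0.4896 -0.0122]
cover 0.97 [182.  454.2] [ 0.7197 -0.44  ]
cover 0.72 [266.3 359.9] [ 0.4872 -0.1655]
cover 0.28 [261.  357.6] [ 0.5022 -0.1595]
cover_mid 0.98 [181.4 456.9] [ 0.7158 -0.4395]
cover_mid 0.89 [261.3 363. ] [ 0.5003 -0.1723]
cover_mid 0.75 [259.  231.4] [0.5154 0.1923]
stand 0.69 [260.2 229.5] [0.5153 0.2161]
stand 0.47 [265.6 358.1] [ 0.4902 -0.1651]
press 0.75 [260.  230.7] [0.5158 0.2125]
press 0.44 [294.4 190.9] [0.4166 0.3321]
pin_line 0.91 [261.2 231.7] [0.5103 0.1981]
vial 0.58 [299.5 305.5] [ 0.3943 -0.0077]
vial 0.47 [259.  233.7] [0.5186 0.2035]
beaker 0.57 [263.3 358.8] [ 0.497  -0.1674]
beaker 0.55 [266.4 304.8] [ 0.4916 -0.0077]
tape 0.74 [219.9 302. ] [ 0.6303 -0.0024]
nozzle 0.51 [295.3 187.1] [0.4142 0.3435]
side [0.0787 0.7694 0.6037]
handle 0.73 [184.9 331.6] [ 0.6557 -0.3245]
handle 0.68 [220.2 362.6] [ 0.488  -0.1638]
cover 0.65 [196.6 332.2] [ 0.6569 -0.3305]
cover_mid 0.72 [188.7 329. ] [ 0.6617 -0.3203]
stand 0.92 [257.5 361.6] [ 0.4842 -0.1569]
stand 0.61 [232.6 362. ] [ 0.5376 -0.2758]
press 0.61 [339.9 265.5] [0.5174 0.2064]
pin_line 0.96 [320.5 265.6] [0.5078 0.2137]
vial 0.65 [320.8 267.3] [0.5472 0.1572]
beaker 0.88 [287.2 328.9] [ 0.4944 -0.0062]
tape 0.92 [268.1 276.1] [ 0.6421 -0.0169]
nozzle 0.82 [405.3 272.4] [0.417  0.3314]
{'clock': 1.1, 'joint_pos': array([-1.1886,  0.2999,  1.521 , -0.    ,  1.3207, -0.0666]), 'qvel': array([-0.0005,  0.0005, -0.0003,  0.0004, -0.0016,  0.0005]), 'effort': array([  0.0003, -53.167 , -35.2918,   0.0709,   0.0213,   0.    ]), 'eef_pos': array([ 0.2386, -0.4955,  0.2054]), 'tcp_rot': array([-0.    ,  0.9749,  0.2225, -0.    ]), 'force': array([-0.214 , -0.6378,  0.5523]), 'wrist_torque': array([ 0.0229, -0.0275,  0.0192]), 'grip_force': 0.0, 'width': 0.09390922478332595}
```

View pics/top0.png

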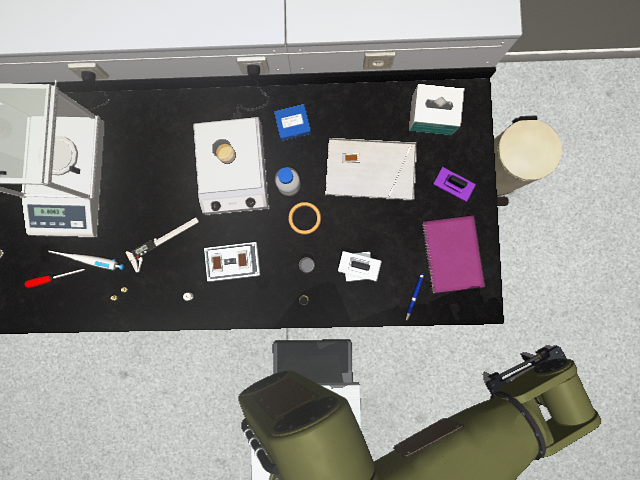

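View pics/side0.png

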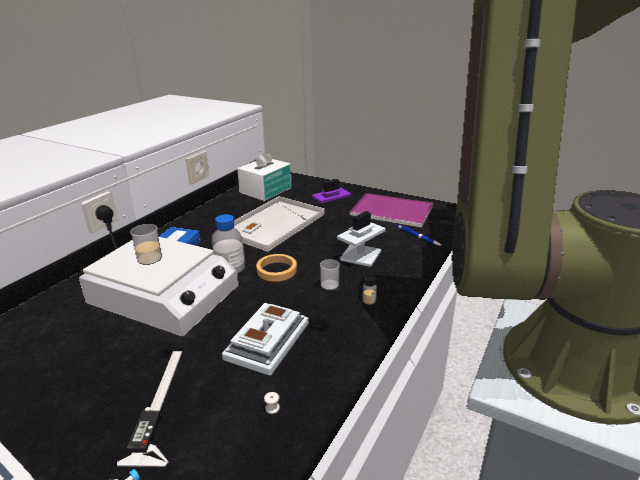

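Top view: candidates for the cover are the aluminium one on its stand at (360,264), side (362,225), and the purple look-alike at (455,182). I choose the aluminium one. The press is at (231,261), with the beaker at (306,265), vial (304,299), tape (304,218) and nozzle (188,296). Next is a close crop plus the orientations.

```bash
python3 - <<'E'
from h import *
np.set_printoptions(precision=4,suppress=True)
im=cv2.imread("pics/top0.png");s=cv2.imread("pics/side0.png")
up=lambda a,f:cv2.resize(a,None,fx=f,fy=f,interpolation=cv2.INTER_CUBIC)
a=up(im[235:295,330:390],6);b=up(im[230:290,200:260],6);
c=up(s[195:275,320:400],4.5);cv2.imwrite("pics/crop.png",np.vstack([np.hstack([a,b]),]));
optics.camera("top")
def rect(cam,mask,z,lab):
    cs,_=cv2.findContours(mask.astype(np.uint8),cv2.RETR_EXTERNAL,cv2.CHAIN_APPROX_NONE)
    k=max(cs,key=cv2.contourArea)[:,0]
    P=np.array([at_z(cam,(v,u),z)[:2] for u,v in k])
    (cx,cy),(w,h),an=cv2.minAreaRect((P*1000).astype(np.float32))
    ctr=np.argwhere(mask).mean(0)
    print(lab,"ctr mm",cx,cy,"wh",w,h,"ang",an,"centroid",at_z(cam,ctr,z)[:2])
for n,z in [("cover",.068),("press",.02)]:
    for r in optics.regions_of("top",n)[:3]:
        print(n,r["score"],r["extent"],r["mask"].sum()); rect("top",r["mask"],z,n)
g=cv2.cvtColor(im,cv2.COLOR_BGR2GRAY)
def sub(r0,r1,c0,c1,cond,z,lab):
    m=np.zeros(g.shape,bool);m[r0:r1,c0:c1]=cond[r0:r1,c0:c1]
    n,l,st,ce=cv2.connectedComponentsWithStats(m.astype(np.uint8))
    i=1+st[1:,4].argmax();m=l==i;print(lab,st[i],ce[i])
    y,x=np.where(m);P=np.array([at_z("top",(v,u),z)[:2] for u,v in zip(x,y)])
    ev,V=np.linalg.eigh(np.cov(P.T));print("  mean",P.mean(0),"axis deg from y",np.degrees(np.arctan(V[0,1]/V[1,1])),"sd",np.sqrt(ev))
sub(257,272,348,373,g<110,.114,"handle")
sub(235,285,195,265,g>60,.02,"press")
sub(235,295,330,390,g>60,.068,"cover+stand")
E
```

```text
cover 0.96 [455.1, 183.9, 39.9, 31.7] 763
cover ctr mm 713.0234375 -436.9487609863281 wh 106.23965454101562 59.31541442871094 ang 58.8516845703125 centroid [ 0.7127 -0.4376]
cover 0.69 [359.6, 266.2, 40.5, 29.7] 841
cover ctr mm 489.583984375 -161.7788848876953 wh 110.46380615234375 61.134429931640625 ang 74.63502502441406 centroid [ 0.489  -0.1618]
cover 0.69 [231.8, 260.9, 52.1, 36.8] 1806
cover ctr mm 511.4340515136719 196.32810974121094 wh 98.95455169677734 151.077880859375 ang 5.211380958557129 centroid [0.5108 0.1972]
press 0.82 [231.6, 260.8, 56.3, 41.4] 1773
press ctr mm 511.9621276855469 206.22262573242188 wh 99.5813217163086 156.28424072265625 ang 5.27077054977417 centroid [0.5117 0.2061]
handle [351 261  19  10 110] [360.0364 265.2364]
  mean [ 0.4892 -0.1616] axis deg from y 15.20673327630204 sd [0.0047 0.0141]
press [ 204  242   57   40 1873] [231.598  261.5019]
  mean [0.5107 0.2058] axis deg from y -5.129706390991151 sd [0.0295 0.0458]
cover+stand [ 338  251   44   31 1011] [358.8843 266.2997]Traceback (most recent call last):
  File "<stdin>", line 27, in <module>
  File "<stdin>", line 23, in sub
  File "h.py", line 7, in at_z
    o,d=ray(cam,rc);return o+d*(z-o[2])/d[2]
        ~~~^^^^^^^^
  File "h.py", line 4, in ray
    c=optics.get_calibration(cam);K=np.array(c["K"]);T=np.array(c["T"])
ValueError: time passes only in moves, steps and waits
```

View pics/crop.png

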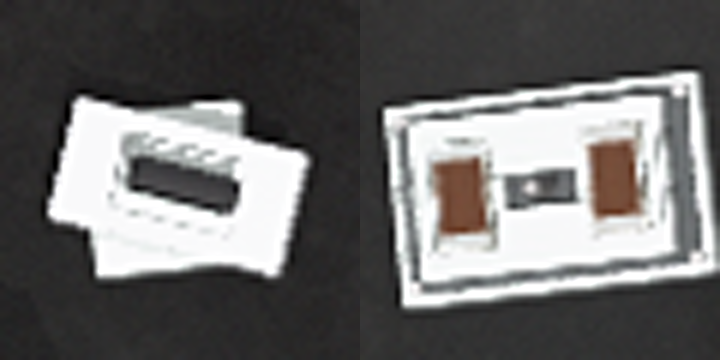

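The crop shows the aluminium cover with its black handle on the stand, which is the right one. The press slides, with a dark slot between them, are at about (230,261) in the full picture.

Request:
servo_tool([
  {"x": 370,"y": -192,"z": 0,"az": -49},
  {"x": 370,"y": -192,"z": 0,"az": -49},
  {"x": 370,"y": -192,"z": 0,"az": -49},
  {"x": 370,"y": -192,"z": 0,"az": -49},
  {"x": 370,"y": -192,"z": 0,"az": -49},
])

```text
invalid input
```

```bash
cat >> h.py <<'E'
from scipy.spatial.transform import Rotation as R
np.set_printoptions(precision=4,suppress=True)
def go(x,y,z,ydir):
    "shift (mm) and turn (deg) in tool axes to TCP x,y,z with tool y along ydir deg, tool down"
    s=env.read_state();q=s["tcp_rot"];M=R.from_quat([q[1],q[2],q[3],q[0]])
    a=np.radians(ydir);ty=np.array([np.cos(a),np.sin(a),0]);tz=np.array([0,0,-1.])
    W=R.from_matrix(np.c_[np.cross(ty,tz),ty,tz])
    print("t",s["clock"],"pos",s["eef_pos"],"F",s["force"],"w",s["width"],"g",s["grip_force"])
    print("shift",M.inv().apply(np.array([x,y,z])-s["eef_pos"])*1000,"turn",np.degrees((M.inv()*W).as_rotvec()))
E
cat > press.py <<'E'
from h import *
# brown coated slides seen by both cameras, at z=.046
for c in ["top","side"]:
    im=cv2.imread(f"pics/{c}0.png");hsv=cv2.cvtColor(im,cv2.COLOR_BGR2HSV)
    m=((hsv[...,0]<20)&(hsv[...,1]>90)&(hsv[...,2]<200)&(hsv[...,2]>40)).astype(np.uint8)
    k=np.zeros_like(m); 
    if c=="top":k[238:288,200:262]=1
    else:k[300:365,220:312]=1
    n,l,st,ce=cv2.connectedComponentsWithStats(m*k)
    o=st[1:,4].argsort()[::-1][:2]+1
    P=[at_z(c,(ce[i][1],ce[i][0]),.046) for i in o];print(c,st[o],P,"mid",(P[0]+P[1])/2)
    d=P[0]-P[1];print("axis from y",np.degrees(np.arctan(d[0]/d[1])))
E
cat > a.py <<'E'
from h import *
go(.489,-.162,.205,-15.2)
exec(open("press.py").read())
E
python3 a.py
```

```text
t 1.25 pos [ 0.2386 -0.4955  0.2055] F [ 0.1856 -0.4597  0.6335] w 0.09357489054185389 g 0.0
shift [ 370.2825 -191.8633    0.4479] turn [  0.0001   0.0016 -49.0855]
top [[239 254   7  12  82]
 [213 257   8  12  81]] [array([0.5148, 0.1705, 0.046 ]), array([0.5079, 0.2438, 0.046 ])] mid [0.5114 0.2071 0.046 ]
axis from y -5.355013871054458
side [[245 329  22  11 150]
 [266 306  20  10 120]] [array([0.5089, 0.2445, 0.046 ]), array([0.5159, 0.1712, 0.046 ])] mid [0.5124 0.2078 0.046 ]
axis from y -5.443164486198729
```

Request:
servo_tool([
  {"x": 370,"y": -192,"z": 0,"ax": 0,"ay": 0,"az": -49,"hand": -1},
  {"x": 370,"y": -192,"z": 0,"ax": 0,"ay": 0,"az": -49,"hand": -1},
  {"x": 370,"y": -192,"z": 0,"ax": 0,"ay": 0,"az": -49,"hand": -1},
  {"x": 370,"y": -192,"z": 0,"ax": 0,"ay": 0,"az": -49,"hand": -1},
  {"x": 370,"y": -192,"z": 0,"ax": 0,"ay": 0,"az": -49,"hand": -1},
])

```text
clock: 1.88
eef_pos: [0.427, -0.2437, 0.2057]
tcp_rot: [0.0, 0.793, 0.609, 0.0]
force: [0.3, -0.7, -0.0]
width: 0.0942
grip_force: 0.0
```

```bash
python3 -c "
from h import *
go(.489,-.162,.160,-15.2)"
```

```text
t 1.875 pos [ 0.427  -0.2437  0.2057] F [ 0.3102 -0.7101 -0.0167] w 0.09423120709472564 g 0.0
shift [95.0171 38.6265 45.7175] turn [0.0344 0.0107 0.1752]
```

Request:
servo_tool([
  {"x": 95,"y": 39,"z": 20,"ax": 0,"ay": 0,"az": 0,"hand": -0.3},
  {"x": 95,"y": 39,"z": 46,"ax": 0,"ay": 0,"az": 0,"hand": -0.3},
  {"x": 95,"y": 39,"z": 46,"ax": 0,"ay": 0,"az": 0,"hand": -0.3},
  {"x": 95,"y": 39,"z": 46,"ax": 0,"ay": 0,"az": 0,"hand": -0.3},
])

```text
clock: 2.38
eef_pos: [0.4887, -0.1646, 0.16]
tcp_rot: [0.0, 0.795, 0.607, 0.0]
force: [0.1, -0.2, 0.1]
width: 0.0616
grip_force: 0.0
```

```bash
python3 -c "
from h import *
go(.489,-.162,.087,-15.2)
a=optics.camera('side');b=optics.camera('top')
cv2.imwrite('pics/h1.png',np.hstack([cv2.resize(a[110:270,300:420],None,fx=3,fy=3),cv2.resize(b[225:305,315:395],None,fx=5,fy=5)[:400]] if 0 else [cv2.resize(a[120:270,290:420],(390,450)),cv2.resize(b[225:315,315:393],(390,450))]))
for c in ['side','top']:
  print(c,'tcp px',proj(c,env.read_state()['eef_pos']))
  for r in optics.spot_point(c,'handle')[:3]: print(r['score'],r['location'],at_z(c,r['location'],.098))
"
```

```text
t 2.375 pos [ 0.4887 -0.1646  0.16  ] F [ 0.0649 -0.1565  0.1399] w 0.06158750571361664 g 0.0
shift [ 2.6227 -0.4862 73.0265] turn [ 0.0311  0.0111 -0.082 ]
side tcp px [363.442  195.6704]
0.74 [222.6, 362.9] [ 0.4822 -0.1527  0.098 ]
0.71 [182.4, 327.5] [ 0.6746 -0.3356  0.098 ]
top tcp px [362.8611 265.0845]
0.66 [181.5, 454.7] [ 0.7135 -0.4301  0.098 ]
```

View pics/h1.png

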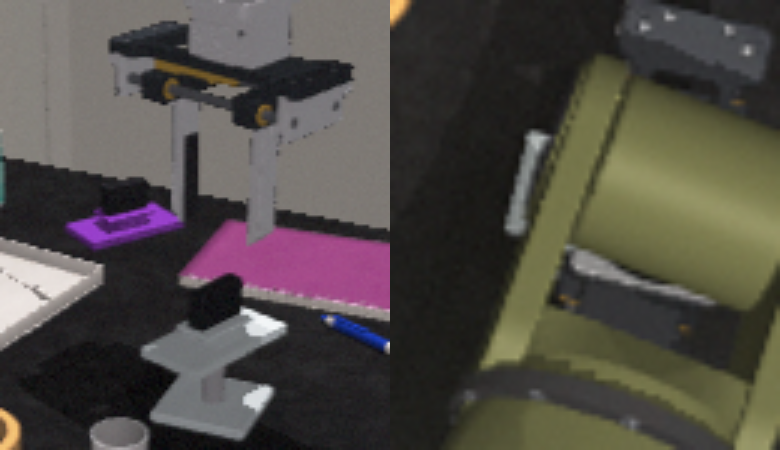

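The side crop shows the open fingers straddling the black handle, at crop (215,300), in line across it. I'll go down and grip.

Request:
servo_tool([
  {"x": 3,"y": 0,"z": 50,"ax": 0,"ay": 0,"az": 0,"hand": -0.3},
  {"x": 3,"y": 0,"z": 72,"ax": 0,"ay": 0,"az": 0,"hand": -0.3},
  {"x": 3,"y": 0,"z": 73,"ax": 0,"ay": 0,"az": 0,"hand": -0.3},
  {"x": 3,"y": 0,"z": 73,"ax": 0,"ay": 0,"az": 0,"hand": 1},
  {"x": 3,"y": 0,"z": 73,"ax": 0,"ay": 0,"az": 0,"hand": 1},
])

```text
clock: 3.2
eef_pos: [0.4901, -0.1616, 0.0877]
tcp_rot: [0.001, 0.795, 0.607, 0.001]
force: [0.3, 0.5, 0.1]
width: 0.0447
grip_force: 0.0
```

Request:
servo_tool([
  {"x": 0,"y": 0,"z": 0,"ax": 0,"ay": 0,"az": 0,"hand": 1},
  {"x": 0,"y": 0,"z": 0,"ax": 0,"ay": 0,"az": 0,"hand": 1},
  {"x": 0,"y": 0,"z": 0,"ax": 0,"ay": 0,"az": 0,"hand": 1},
  {"x": 0,"y": 0,"z": 0,"ax": 0,"ay": 0,"az": 0,"hand": 1},
])

```text
clock: 3.7
eef_pos: [0.4897, -0.1613, 0.0866]
tcp_rot: [0.0, 0.795, 0.607, 0.0]
force: [2.6, -0.8, 0.2]
width: 0.016
grip_force: 30.0
```

Request:
servo_tool([
  {"x": 0,"y": 0,"z": -8,"ax": 0,"ay": 0,"az": 0,"hand": 1},
  {"x": 0,"y": 0,"z": -18,"ax": 0,"ay": 0,"az": 0,"hand": 1},
  {"x": 0,"y": 0,"z": -30,"ax": 0,"ay": 0,"az": 0,"hand": 1},
  {"x": 0,"y": 0,"z": -55,"ax": 0,"ay": 0,"az": 0,"hand": 1},
  {"x": 0,"y": 0,"z": -80,"ax": 0,"ay": 0,"az": 0,"hand": 1},
])

```text
clock: 4.32
eef_pos: [0.4893, -0.1612, 0.1678]
tcp_rot: [-0.0, 0.795, 0.607, -0.0]
force: [0.7, 0.3, -2.9]
width: 0.0157
grip_force: 30.0
```

```bash
python3 -c "
from h import *
print(proj('top',np.array([.5,-.13,.1])))
go(.5117,.2072,.165,5.3)
a=optics.camera('side');cv2.imwrite('pics/l1.png',cv2.resize(a[90:290,260:460],(600,600)))"
```

```text
[347.8858 261.6479]
t 4.325 pos [ 0.4893 -0.1612  0.1678] F [ 0.652   0.2849 -2.9382] w 0.015713416728320825 g 29.984098076820374
shift [361.2446 -75.5489   2.8312] turn [ -0.0112  -0.0017 -20.5874]
```

View pics/l1.png

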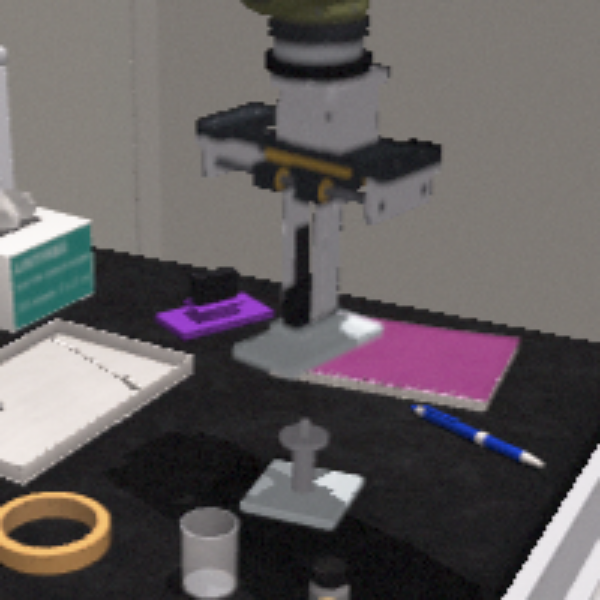

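The side crop shows the cover level in the fingers, with the bare post below at (303,430) and the beaker and vial untouched. I'll carry it over to the press.

Request:
servo_tool([
  {"x": 40,"y": -8,"z": 0,"ax": 0,"ay": 0,"az": -3,"hand": 1},
  {"x": 95,"y": -20,"z": 0,"ax": 0,"ay": 0,"az": -7,"hand": 1},
  {"x": 150,"y": -31,"z": 0,"ax": 0,"ay": 0,"az": -11,"hand": 1},
  {"x": 205,"y": -43,"z": 0,"ax": 0,"ay": 0,"az": -15,"hand": 1},
  {"x": 260,"y": -54,"z": 0,"ax": 0,"ay": 0,"az": -20.5,"hand": 1},
])

```text
clock: 5.0
eef_pos: [0.5057, 0.1056, 0.1666]
tcp_rot: [0.0, 0.673, 0.739, 0.0]
force: [1.1, 0.2, -2.6]
width: 0.0159
grip_force: 30.0
```

```bash
python3 -c "
from h import *
p=at_z('top',(261.2,228.3),.055)[:2]-[.5117,.2072];a=np.radians(5.3)
print('guess pin x,y in press',p@[np.cos(a),np.sin(a)],p@[-np.sin(a),np.cos(a)])
im=cv2.imread('pics/top0.png');print(im[256:266,221:242].max(2))
yy=-.014;go(.5117-yy*np.sin(a),.2072+yy*np.cos(a),.100,5.3)"
```

```text
guess pin x,y in press -0.0010696002899426597 0.0007967780782465509
[[198 248 250 248 247 246 248 248 249 250 251 251 251 251 251 254 244 154
  111 114 119]
 [138 246 251 251 251 251 252 253 255 255 255 255 255 255 255 251 248 157
  112 114 120]
 [172 251 255 255 255 255 255 238 188 159 138 116 122 124 122 246 255 171
  112 114 120]
 [143 187 207 137 122 129 127 112  83  79  76  70 105 111 102 249 255 169
  109 113 121]
 [185 247 238 121  95 108 131 194 131  80  77  76 111 117 108 250 255 181
  118 116 118]
 [195 251 241 128 104 114 182 238 159  95  85  99 115 115 108 228 241 172
  118 114 118]
 [160 248 255 155 101 114 116 144 120  98  94 106 115 116  80 215 245 196
  128 115 118]
 [173 229 255 155 103 116 116  85  63  56  65  60  72  78  97 172 234 181
  122 116 118]
 [211 233 255 150  66  95 113 182 202 253 255 255 255 255 255 255 255 197
  121 114 114]
 [209 167 249 255 255 255 255 255 254 253 253 253 252 252 251 252 255 223
  134 107 106]]
t 5.0 pos [0.5057 0.1056 0.1666] F [ 1.0958  0.1885 -2.5758] w 0.01590899745876944 g 29.984511137008667
shift [86.5641 15.5057 66.5576] turn [0.0042 0.0031 0.0751]
```

Request:
servo_tool([
  {"x": 45,"y": 8,"z": 10,"ax": 0,"ay": 0,"az": 0,"hand": 1},
  {"x": 80,"y": 15,"z": 30,"ax": 0,"ay": 0,"az": 0,"hand": 1},
  {"x": 87,"y": 15.5,"z": 50,"ax": 0,"ay": 0,"az": 0,"hand": 1},
  {"x": 87,"y": 15.5,"z": 67,"ax": 0,"ay": 0,"az": 0,"hand": 1},
  {"x": 87,"y": 15.5,"z": 67,"ax": 0,"ay": 0,"az": 0,"hand": 1},
])

```text
clock: 5.62
eef_pos: [0.5129, 0.1912, 0.0984]
tcp_rot: [-0.001, 0.674, 0.738, -0.001]
force: [0.2, 0.2, -2.0]
width: 0.0159
grip_force: 30.0
```

```bash
python3 -c "
from h import *
a=np.radians(5.3);yy=-.012;go(.5117-yy*np.sin(a),.2072+yy*np.cos(a),.0816,5.3)
a=optics.camera('side');cv2.imwrite('pics/p1.png',cv2.resize(a[200:400,170:370],(600,600)))"
```

```text
t 5.625 pos [0.5129 0.1912 0.0984] F [ 0.226   0.2168 -1.9827] w 0.015916921957079198 g 29.98504489660263
shift [ 4.0621  0.2737 16.7701] turn [-0.1293  0.0286 -0.1119]
```

View pics/p1.png

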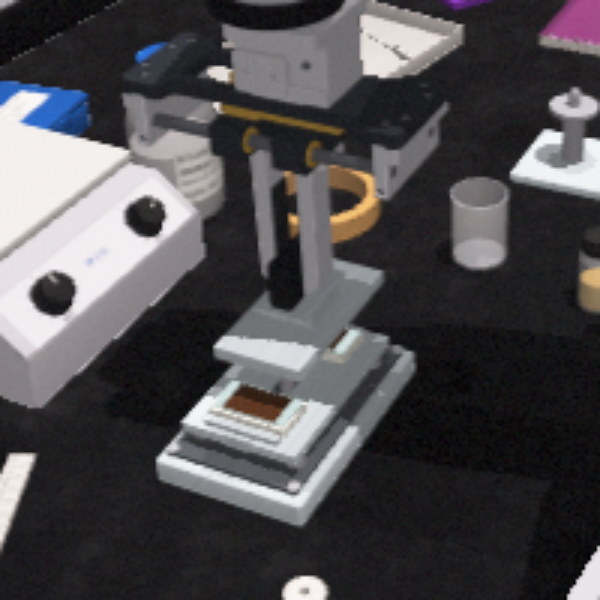

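The cover is level and aligned over the press, shifted toward −y, with the slide visible at (258,400). I'll lower it gently onto the pin.

Request:
servo_tool([
  {"x": 4,"y": 0,"z": 6,"ax": 0,"ay": 0,"az": 0,"hand": 1},
  {"x": 4,"y": 0,"z": 12,"ax": 0,"ay": 0,"az": 0,"hand": 1},
  {"x": 4,"y": 0,"z": 16,"ax": 0,"ay": 0,"az": 0,"hand": 1},
  {"x": 4,"y": 0,"z": 17,"ax": 0,"ay": 0,"az": 0,"hand": 1},
  {"x": 4,"y": 0,"z": 17,"ax": 0,"ay": 0,"az": 0,"hand": 1},
])

```text
clock: 6.3
eef_pos: [0.5132, 0.1958, 0.0825]
tcp_rot: [0.0, 0.674, 0.739, 0.0]
force: [-0.3, -0.4, -2.0]
width: 0.0156
grip_force: 30.0
```

Request:
servo_tool([
  {"x": 0,"y": 0,"z": 0.5,"ax": 0,"ay": 0,"az": 0,"hand": 1},
  {"x": 0,"y": 0,"z": 1,"ax": 0,"ay": 0,"az": 0,"hand": 1},
  {"x": 0,"y": 0,"z": 1.5,"ax": 0,"ay": 0,"az": 0,"hand": 1},
  {"x": 0,"y": 0,"z": 2,"ax": 0,"ay": 0,"az": 0,"hand": 1},
  {"x": 0,"y": 0,"z": 2,"ax": 0,"ay": 0,"az": 0,"hand": 1},
])

```text
clock: 6.92
eef_pos: [0.5134, 0.1959, 0.0812]
tcp_rot: [0.0, 0.674, 0.739, 0.0]
force: [-3.7, -1.5, 7.2]
width: 0.016
grip_force: 30.0
```

Request:
servo_tool([
  {"x": 1,"y": 0,"z": -0.4,"ax": 0,"ay": 0,"az": 0,"hand": 1},
  {"x": 2.5,"y": 0,"z": -0.4,"ax": 0,"ay": 0,"az": 0,"hand": 1},
  {"x": 4,"y": 0,"z": -0.4,"ax": 0,"ay": 0,"az": 0,"hand": 1},
  {"x": 5.5,"y": 0,"z": -0.4,"ax": 0,"ay": 0,"az": 0,"hand": 1},
  {"x": 5.5,"y": 0,"z": -0.4,"ax": 0,"ay": 0,"az": 0,"hand": 1},
])

```text
clock: 7.55
eef_pos: [0.5132, 0.2013, 0.0813]
tcp_rot: [0.0, 0.674, 0.739, 0.0]
force: [-0.0, -3.5, 4.5]
width: 0.0157
grip_force: 30.0
```

Request:
servo_tool([
  {"x": 1,"y": 0,"z": 0.2,"ax": 0,"ay": 0,"az": 0,"hand": 1},
  {"x": 2,"y": 0,"z": 0.2,"ax": 0,"ay": 0,"az": 0,"hand": 1},
  {"x": 3,"y": 0,"z": 0.2,"ax": 0,"ay": 0,"az": 0,"hand": 1},
  {"x": 4,"y": 0,"z": 0.2,"ax": 0,"ay": 0,"az": 0,"hand": 1},
  {"x": 4,"y": 0,"z": 0.2,"ax": 0,"ay": 0,"az": 0,"hand": 1},
])

```text
clock: 8.18
eef_pos: [0.5122, 0.2057, 0.0805]
tcp_rot: [-0.0, 0.674, 0.739, 0.0]
force: [1.1, 2.1, -0.4]
width: 0.0152
grip_force: 30.0
```

Request:
servo_tool([
  {"x": 0.7,"y": 0,"z": 0.5,"ax": 0,"ay": 0,"az": 0,"hand": 1},
  {"x": 1.5,"y": 0,"z": 1,"ax": 0,"ay": 0,"az": 0,"hand": 1},
  {"x": 1.5,"y": 0,"z": 1.5,"ax": 0,"ay": 0,"az": 0,"hand": 1},
  {"x": 1.5,"y": 0,"z": 2,"ax": 0,"ay": 0,"az": 0,"hand": 1},
])

```text
clock: 8.68
eef_pos: [0.5121, 0.2069, 0.0787]
tcp_rot: [-0.0, 0.674, 0.739, 0.0]
force: [-1.3, 2.5, 1.5]
width: 0.0156
grip_force: 30.0
```

Dropping in: z is 0.0787, and the pin lies slightly further toward +y.

Request:
servo_tool([
  {"x": 1,"y": 0,"z": 1,"ax": 0,"ay": 0,"az": 0,"hand": 1},
  {"x": 1,"y": 0,"z": 2,"ax": 0,"ay": 0,"az": 0,"hand": 1},
  {"x": 1,"y": 0,"z": 3,"ax": 0,"ay": 0,"az": 0,"hand": 1},
  {"x": 1,"y": 0,"z": 4,"ax": 0,"ay": 0,"az": 0,"hand": 1},
])

```text
clock: 9.18
eef_pos: [0.5123, 0.2081, 0.0748]
tcp_rot: [0.0, 0.674, 0.739, 0.0]
force: [2.4, 5.7, 1.9]
width: 0.0159
grip_force: 30.0
```

Request:
servo_tool([
  {"x": 1,"y": 0.3,"z": 0,"ax": 0,"ay": 0,"az": 0,"hand": 1},
  {"x": 1,"y": 0.3,"z": 1,"ax": 0,"ay": 0,"az": 0,"hand": 1},
  {"x": 1,"y": 0.3,"z": 2,"ax": 0,"ay": 0,"az": 0,"hand": 1},
  {"x": 1,"y": 0.3,"z": 2.5,"ax": 0,"ay": 0,"az": 0,"hand": 1},
  {"x": 1,"y": 0.3,"z": 2.5,"ax": 0,"ay": 0,"az": 0,"hand": 1},
])

```text
clock: 9.8
eef_pos: [0.5122, 0.2087, 0.0723]
tcp_rot: [-0.0, 0.674, 0.739, -0.0]
force: [-0.5, 1.4, 3.8]
width: 0.0159
grip_force: 30.0
```

Request:
servo_tool([
  {"x": 0.2,"y": 0,"z": 1.5,"ax": 0,"ay": 0,"az": 0,"hand": 1},
  {"x": 0.2,"y": 0,"z": 3,"ax": 0,"ay": 0,"az": 0,"hand": 1},
  {"x": 0.2,"y": 0,"z": 4.5,"ax": 0,"ay": 0,"az": 0,"hand": 1},
  {"x": 0.2,"y": 0,"z": 6,"ax": 0,"ay": 0,"az": 0,"hand": 1},
  {"x": 0.2,"y": 0,"z": 6,"ax": 0,"ay": 0,"az": 0,"hand": 1},
])

```text
clock: 10.42
eef_pos: [0.5123, 0.2088, 0.0666]
tcp_rot: [0.0, 0.674, 0.739, -0.0]
force: [-3.1, -1.7, 10.1]
width: 0.0159
grip_force: 30.0
```

Request:
servo_tool([
  {"x": 0,"y": 0,"z": 0.7,"ax": 0,"ay": 0,"az": 0,"hand": 1},
  {"x": 0,"y": 0,"z": 1.4,"ax": 0,"ay": 0,"az": 0,"hand": 1},
  {"x": 0,"y": 0,"z": 1.4,"ax": 0,"ay": 0,"az": 0,"hand": 1},
  {"x": 0,"y": 0,"z": 1.4,"ax": 0,"ay": 0,"az": 0,"hand": 1},
])

```text
clock: 10.92
eef_pos: [0.5124, 0.2088, 0.0665]
tcp_rot: [0.0, 0.674, 0.739, 0.0]
force: [-9.2, -5.0, 24.8]
width: 0.0159
grip_force: 30.0
```

```bash
python3 -c "
from h import *
go(.5117,.2072,.0666,5.3)
a=optics.camera('side');cv2.imwrite('pics/f1.png',cv2.resize(a[200:400,170:370],(600,600)))"
```

```text
t 10.925 pos [0.5124 0.2088 0.0665] F [-9.152  -4.9796 24.8421] w 0.015871951903016712 g 30.01317322254181
shift [-1.5635 -0.7994 -0.1324] turn [ 0.028   0.0145 -0.0843]
```

View pics/f1.png

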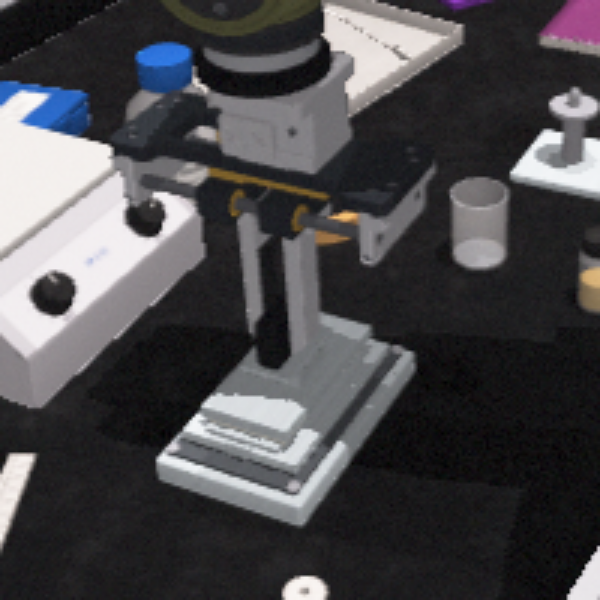

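It lies flat with the bed on its stop (27 N at an unchanged height). I'll ease the push a little, then hand in.

Request:
servo_tool([
  {"x": 0,"y": 0,"z": -0.5,"ax": 0,"ay": 0,"az": 0,"hand": 1},
  {"x": 0,"y": 0,"z": -0.5,"ax": 0,"ay": 0,"az": 0,"hand": 1},
  {"x": 0,"y": 0,"z": -0.5,"ax": 0,"ay": 0,"az": 0,"hand": 1},
])

```text
clock: 11.35
eef_pos: [0.5123, 0.2088, 0.0665]
tcp_rot: [0.0, 0.674, 0.739, -0.0]
force: [-7.5, -3.6, 19.0]
width: 0.0158
grip_force: 30.0
```

```bash
python3 -c "
from h import *
s=env.read_state();print(s['eef_pos'],s['force'],s['grip_force'])
if s['force'][2]>9 and s['eef_pos'][2]<.0672: print(job_done())"
```

```text
[0.5123 0.2088 0.0665] [-7.4597 -3.6214 18.9877] 30.005798041820526
the job is handed in; nothing more can be done
None
```

I handed the job in at about 11 s: the cover dropped onto the pin and lies flat on the slides. The bed is against its stop with about 20 N of push, and the gripper is still holding the handle. No verdict came back from the judging.

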